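Set out the phone repair bench for a screen swap

ROBOT

A 6-joint arm with a two-finger parallel gripper is mounted at the origin on the work surface. World frame = base frame: x ahead of the robot, y to its left, z up, the work surface at z = 0. Lengths are in m, angles in degrees, forces in N, time in s.
With the tool pointing down it reaches from about 0.35 to 0.875 m from the base axis. Payload 4.2 kg.
Tool frame: the origin (TCP) lies at the very end of the fingers, on their centre line; the grasp point (between the pads) lies 19 mm behind it; z points along the fingers, y is the line along which they close (so a half turn about z gives the same grasp; the last joint's range is limited). The gripper opens to 87 mm and grips with 3 to 60 N. Pads are 19 mm wide; open, the fingers measure 117 mm over their backs; the gripper's body (75 mm by 190 mm) begins 51 mm behind the grasp point.
Start: joints at [-58.808, 22.042, 0.453, 0, -68.411, -14.817], TCP at [0.176, -0.6, 0.223] pointing down, gripper open.
Joint ranges: [-179.83, 179.83], [-69.29, 118.12], [-61.27, 80.66], [-181.25, 117.63], [-171.15, -9.14], [-177.46, 177.46]. Speed limits (degrees/s): [159.86, 159.86, 180, 180, 180, 180].

INTERFACE

Orientations are given as a 3x3 rotation matrix whose columns are the frame's x, y, z axes.
In Python, from station import * gives the robot as it stands.
- The arm moves only by the shell command python3 -m pendant 'ROWS'. ROWS is JSON, a list of rows, each an object of numbers: "x", "y", "z": the shift along the world's x, y, z normalised to -1 to 1, where 1 is 250 mm; "rx", "ry", "rz": the turn, a rotation vector about the world's x, y, z normalised to -1 to 1, where 1 is 180 degrees; "claw": the opening, from 0 (shut) to 1 (fully open). A call has exactly 8 rows; each row is the pose to reach, as a shift and turn from the pose commanded when the call began, turning the shorter way round; what a row does not reach only later rows make up. A row lasts 1/8 s, in which the tool goes at most 62.5 mm and 10.7 degrees, less where a joint would pass 70% of its speed; a pose out of reach is approached as far as the arm can. A call with a number of a shift or a turn outside -1 to 1 is refused whole. A call with a gripper value outside its range is refused whole. The fingers move at their own pace and stop on an object; the grip force is fixed at half the most. Time passes only in rows, so rows that repeat a pose let the fingers close, or fill a call up. It gives the time, the measured TCP pose, the force, the opening and the grip force at its end, in the units of the state.
- sense(): the state, without advancing time (a new reading comes with each control period).
- capture(name): name is "scene" or "side" or "wrist"; returns a dict with "color" (400x640x3 uint8, red, green, blue), "mtx" (3x3 intrinsics, pixels), "k1" (the pictures are not rectified: a ray, as slopes to the right and down, at radius r is drawn at 1 + k1 r^2 times it, then the intrinsics apply), "world_to_cam" (4x4, takes a point from world to camera coordinates). Camera axes: x right, y up, looking along -z (the intrinsics and any distortion apply to the point x, -y, -z); pixel columns grow to the right and rows downward; lengths in m; the calibration is good to about 2 mm. A picture is of the moment at which its call begins. There is no depth.
- finish_job(): hands the job in; it is judged then, once.
Trained networks look in a picture, given as the dict that the camera call returned (one of the last four; its "shot" number tells which), for a name from the list of things; names that differ only in an ending like _2 or _b are one class to them, and where a whole thing is asked for, a point or a joint stands for the part that bears it (a point fixed in the world has none). Each returns a list of dicts, best first, with "conf" (0 to 1); they miss things now and then, are a little off and sometimes report something else, mostly with a low value. They report only what shows in the picture. A call takes as long as a camera call. They do not tell look-alikes from the thing itself.
- search_frame(picture, label): "centre" ([column, row] in pixels, amid what is visible of it).
- regions_of(picture, label): "region" (400x640 bool, what is visible of it) and "centre" ([column, row] in pixels, amid what is visible of it).
The state is a dict: "time_s": time; "joints": joint angles; "joint_velocities": joint speeds; "effort": joint torques, N m; "tcp_pos": TCP position; "ee_rot": TCP orientation; "wrist_force": force on the tool from outside, world axes, zero at the start; "moment": the same for the moment, N m; "gripper_width": opening from 0.0 (shut) to 1.0 (fully open); "gripper_force": force on a finger pad.
Only numpy, scipy, OpenCV 4.12 (cv2) and the standard library are available. Lean on these libraries where they do the work, as an engineer would, in place of code of your own. Each camera call takes 0.05 s, during which the arm holds its last target. There are 200 camera calls.

TASK

Set the bench out for a screen swap: stand the suction lifter on the middle of the closed phone's glass, put the flat metal parts tin on the mat midway between the two phones with the small screw jar upright on the middle of its lid, and stand the magnetiser block on the mat straight beyond the far end of the open phone, about 2 cm clear of the phone's holder plate, in line with the phone and with the block's long side across it. Leave everything released and upright, and do not shift the dropper bottle, the screwdriver or the tape roll.

Things in the scene. Friction and masses are not known exactly. Their poses are not given: they have to be found in the camera images.
- open_phone: open phone, fixed: innards show (black battery, green board). Phone 146 x 71 mm on a grey holder plate 160 x 80 x 4 mm; phone top 12 mm above origin. Origin: centre of plate's underside, on the mat (mat's top is at height 3 mm). x along the phone to its far end (away from the robot), y left, z up. The phones lie side by side, centres about 210 mm apart; either may be on the left.
- closed_phone: closed phone, fixed: plain flat black glass face with a small round button at its near end, on the same holder plate (160 x 80 x 4 mm); flat glass top 12 mm above the origin. Origin: centre of the plate's underside, on the mat; x along its length away from the robot, y left, z up.
- lifter: suction lifter, loose, 90 g: black rubber cup 56 mm across, 16 mm high, with a grey loop handle whose top bar is 14 mm wide (x), 60 mm long (y), 46 to 58 mm above the origin; open below the bar down to 21 mm, between posts at y = +-27 mm. Origin: centre of the cup's underside; z up. Stands on the mat, turned up to 30 degrees.
- magnetiser: magnetiser block, loose, about 150 g: black plastic block 40 mm (x) by 50 mm (y) by 36 mm high with two small round marks on its top. Origin: centre of its underside; z up. Starts on the mat turned by up to about 30 degrees.
- tin: parts tin, loose, about 90 g: flat round aluminium tin, closed, 58 mm across its lid (upper 10 mm) and 56 mm below, 28 mm high, flat top. Origin: centre of its underside; z up.
- jar: screw jar, loose, about 40 g: small closed round amber jar with a white lid, 32 mm across the lid (upper 10 mm), 30 mm below, 28 mm high. Origin: centre of its underside; z up.
- bottle: bystander: white plastic dropper bottle, 36 mm across, 85 mm tall, standing loose at the mat's far right. Origin: centre of its underside. Leave alone.
- screwdriver: bystander: small screwdriver, 130 mm long, lying loose at the mat's far left, roughly across the view. x along it to the tip. Leave alone.
- tape: bystander: roll of brown tape, a ring 68 mm across and 12 mm high lying flat near the middle of the mat's near edge. Origin: centre of its underside. Leave alone.
Not all that is in view belongs to the job. Of the things like the magnetiser, leave any that is brown; of the rest the larger one is meant.

How it is judged (in metres and radians):
At the end, for the whole second after the job is handed in: Upright, at rest: lifter on the glass within 15 mm of centre; tin on mat, under 120 mm from both phone centres and 27 mm from their mid-lengths; jar on tin within 10 mm of centre; block on mat, centre 108-135 mm past the open phone's, within 15 mm of its centre line and 0.2 rad of square (horizontal distance between lifter and closed_phone below 0.015 m and z of lifter in the frame of closed_phone between 0.009 and 0.015 m and angle between each of lifter, tin, jar, magnetiser's own z axis and vertical below 0.1 rad and horizontal distance between tin and open_phone below 0.12 m and horizontal distance between tin and closed_phone below 0.12 m and x of tin in the frame of open_phone between -0.027 and 0.027 m and x of tin in the frame of closed_phone between -0.027 and 0.027 m and height (world z) of tin between 0 and 0.006 m and horizontal distance between jar and tin below 0.01 m and z of jar in the frame of tin between 0.025 and 0.031 m and x of magnetiser in the frame of open_phone between 0.108 and 0.135 m and y of magnetiser in the frame of open_phone between -0.015 and 0.015 m and angle between the x axis of magnetiser and the x axis of open_phone, either way round below 0.2 rad and height (world z) of magnetiser between 0 and 0.006 m and linear speed of each of lifter, magnetiser, tin, jar below 0.02 m/s); the robot touches nothing.
It fails at once if the dropper bottle is shifted more than 15 mm (distance of bottle from where it was at the start of the episode above 0.015 m).
It fails at once if the screwdriver is shifted more than 15 mm (distance of screwdriver from where it was at the start of the episode above 0.015 m).
It fails at once if the tape roll is shifted more than 15 mm (distance of tape from where it was at the start of the episode above 0.015 m).
It also fails if it takes over 102 s, if anything falls off the work surface, if the arm or the gripper's body presses on something with over 40 N, if the wrist force passes 120 N, or if a joint passes its speed limit or range.

## Working session

There is one attempt and no reset: what is moved stays moved. The work goes in short steps, Python scripts to look and compute and a shell command to move; the robot and the scene stay as the last step left them, time stands still between calls to the robot, and variables do not carry over. Pictures are saved under pics/ and viewed, at most 14 in all, crops included, and the job is handed in when it is done.

```bash
mkdir -p pics
cat > h.py <<'E'
from station import *
import numpy as np, cv2
def ray(p,uv):
    K=np.array(p["mtx"]);k1=p["k1"];T=np.array(p["world_to_cam"])
    d=((uv[0]-K[0,2])/K[0,0],(uv[1]-K[1,2])/K[1,1]);d=np.array(d);s=d.copy()
    for _ in range(20): s=d/(1+k1*(s@s))
    R=T[:3,:3];o=-R.T@T[:3,3];return o,R.T@np.array([s[0],-s[1],-1])
def at(p,uv,z):
    o,v=ray(p,uv);return o+v*(z-o[2])/v[2]
def proj(p,X):
    K=np.array(p["mtx"]);T=np.array(p["world_to_cam"]);c=T[:3,:3]@np.array(X)+T[:3,3]
    s=np.array([c[0],-c[1]])/-c[2];s=s*(1+p["k1"]*(s@s));return K[:2,:2]@s+K[:2,2]
def save(n,im): cv2.imwrite("pics/"+n+".png",cv2.cvtColor(np.ascontiguousarray(im),cv2.COLOR_RGB2BGR))
E
python3 - <<'E'
from h import *
for c in("scene","side"):
    p=capture(c);save(c+"0",p["color"])
    T=np.array(p["world_to_cam"]);print(c,-T[:3,:3].T@T[:3,3],p["k1"])
    for l,z in dict(open_phone=.015,closed_phone=.015,lifter=.03,magnetiser=.03,tin=.025,jar=.02,bottle=.045,screwdriver=.01,tape=.012).items():
        for d in search_frame(p,l)[:4]:
            print(l,round(d["conf"],2),np.round(d["centre"]),np.round(at(p,d["centre"],z),3)[:2])
E
```

```text
scene [ 1.24624711 -0.06398583  0.70089985] -0.03802077370763586
open_phone 0.9 [270. 227.] [ 0.573 -0.126]
closed_phone 0.7 [355. 211.] [0.529 0.089]
lifter 0.58 [432. 218.] [0.582 0.272]
magnetiser 0.86 [382. 147.] [0.27  0.208]
magnetiser 0.67 [412. 154.] [0.308 0.291]
tin 0.92 [190. 232.] [ 0.586 -0.311]
jar 0.52 [204. 190.] [ 0.43  -0.301]
bottle 0.62 [180. 271.] [ 0.718 -0.307]
screwdriver 0.63 [447. 278.] [0.747 0.262]
tape 0.55 [316. 179.] [ 0.388 -0.002]
side [-0.33107201 -0.02629852  0.71936087] 0.029988149182648683
open_phone 0.59 [363. 204.] [ 0.532 -0.111]
closed_phone 0.86 [275. 200.] [0.532 0.117]
lifter 0.73 [213. 186.] [0.56  0.283]
lifter 0.5 [329. 248.] [ 0.354 -0.028]
magnetiser 0.76 [170. 271.] [0.265 0.3  ]
magnetiser 0.64 [212. 275.] [0.258 0.21 ]
magnetiser 0.6 [208. 227.] [0.404 0.256]
tin 0.82 [434. 196.] [ 0.565 -0.296]
jar 0.59 [438. 230.] [ 0.44  -0.287]
bottle 0.7 [431. 159.] [ 0.711 -0.307]
screwdriver 0.66 [237. 156.] [0.734 0.256]
tape 0.64 [328. 246.] [ 0.376 -0.025]
tape 0.44 [276. 203.] [0.525 0.113]
```

View pics/side0.png

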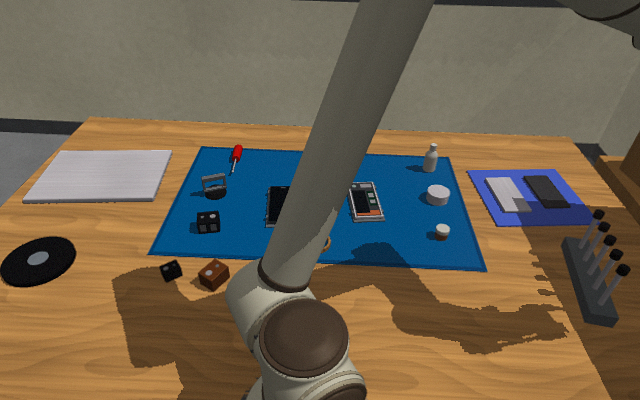

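View pics/scene0.png

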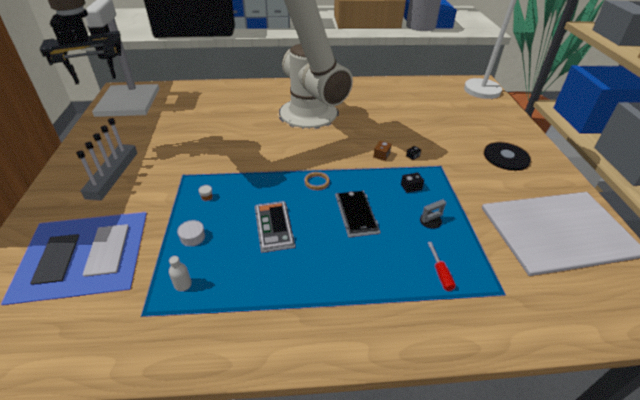

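Magnetiser look-alikes: brown block at scene (382,150), so leave it. Small black block at (413,153), also left. The larger black block on the mat at (412,182), side (208,222), is my choice. The open phone is on the right (scene 273,226) and the closed one on the left (356,212). I'll check the block in one close crop.

```bash
python3 - <<'E'
from h import *
p=capture("scene");save("crop",cv2.resize(p["color"][130:240,340:480],None,fx=5,fy=5,interpolation=cv2.INTER_CUBIC))
s=sense();print(np.round(s["ee_rot"],3),s["tcp_pos"],s["gripper_width"])
w=capture("wrist");T=np.array(w["world_to_cam"]);o=-T[:3,:3].T@T[:3,3];R=np.array(s["ee_rot"])
print(R.T@(o-s["tcp_pos"]),R.T@T[:3,:3].T,w["mtx"])
E
python3 -m pendant '[{"x":0.4,"y":0.5,"z":0.6,"claw":1},{"x":0.6,"y":0.7,"z":0.8,"claw":1},{"x":1,"y":1,"z":0.9,"claw":1},{"x":1,"y":1,"z":0.9,"claw":1},{"x":1,"y":1,"z":0.9,"claw":1},{"x":1,"y":1,"z":0.9,"claw":1},{"x":1,"y":1,"z":0.9,"claw":1},{"x":1,"y":1,"z":0.9,"claw":1}]'
```

```text
[[-0.959 -0.282  0.   ]
 [-0.282  0.959 -0.   ]
 [-0.    -0.    -1.   ]] [ 0.17623577 -0.59962151  0.22255433] 0.9979711953759457
[ 0.07105903  0.00057125 -0.16193174] [[-4.91910094e-04  9.65325252e-01  2.61049643e-01]
 [ 9.99999875e-01  4.98599508e-04  4.06027639e-05]
 [-9.09643500e-05  2.61049630e-01 -9.65325376e-01]] [[292.72665641   0.         320.9975936 ]
 [  0.         292.72665641 202.52452737]
 [  0.           0.           1.        ]]$[0]: bad value
```

View pics/crop.png

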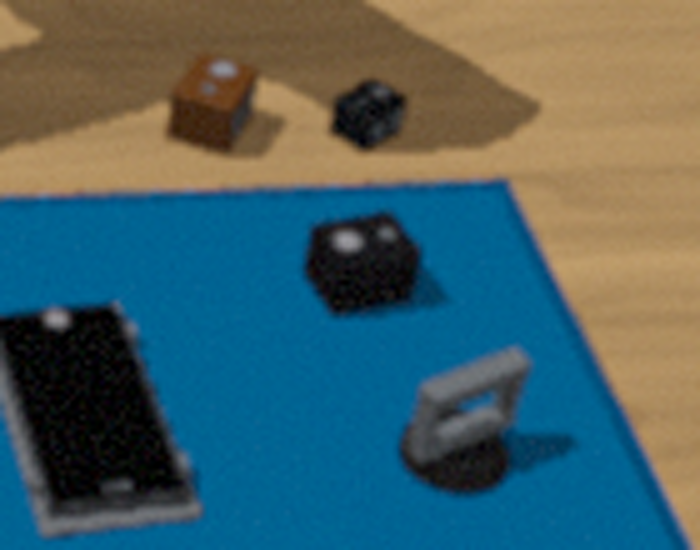

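The crop confirms the large black two-mark block on the mat at scene (412,182); the brown and small black ones lie off the mat. The rows evidently need every key.

```bash
python3 -m pendant '[{"x":0.3,"y":0.3,"z":0.3,"rx":0,"ry":0,"rz":-0.091,"claw":1},{"x":0.6,"y":0.6,"z":0.5,"rx":0,"ry":0,"rz":-0.091,"claw":1},{"x":0.96,"y":1,"z":0.5,"rx":0,"ry":0,"rz":-0.091,"claw":1},{"x":0.96,"y":1,"z":0.5,"rx":0,"ry":0,"rz":-0.091,"claw":1},{"x":0.96,"y":1,"z":0.5,"rx":0,"ry":0,"rz":-0.091,"claw":1},{"x":0.96,"y":1,"z":0.5,"rx":0,"ry":0,"rz":-0.091,"claw":1},{"x":0.96,"y":1,"z":0.5,"rx":0,"ry":0,"rz":-0.091,"claw":1},{"x":0.96,"y":1,"z":0.5,"rx":0,"ry":0,"rz":-0.091,"claw":1}]'
cat > loc.py <<'E'
from h import *
import sys
H=dict(open_phone=.015,closed_phone=.015,lifter=.061,magnetiser=.039,tin=.031,jar=.031,tape=.015)
def look(n,labels):
    p=capture("wrist");save(n,p["color"])
    for l in labels:
        for d in regions_of(p,l)[:3]:
            m=d["region"].astype(np.uint8);c=max(cv2.findContours(m,0,1)[0],key=cv2.contourArea)[:,0].astype(float)
            P=np.array([at(p,q,H[l])[:2] for q in c]).astype(np.float32)
            r=cv2.minAreaRect(P);print(l,round(d["conf"],2),np.round(d["centre"]),m.sum(),"ctr",np.round(at(p,d["centre"],H[l])[:2],4),"rect",np.round(r[0],4),np.round(r[1],4),round(r[2],1))
    print(np.round(sense()["tcp_pos"],4));return p
if __name__=="__main__": look(sys.argv[1],sys.argv[2:])
E
python3 loc.py w1 open_phone closed_phone tin jar lifter magnetiser tape
```

```text
time_s: 2.1
tcp_pos: [0.4161, -0.3494, 0.3474]
ee_rot: [[-1.0, -0.001, -0.0], [-0.001, 1.0, 0.0], [0.0, 0.0, -1.0]]
wrist_force: [0.6, -1.1, -0.0]
gripper_width: 0.999
gripper_force: 0.0
open_phone 0.56 [447. 229.] 2407 ctr [ 0.527  -0.1227] rect [ 0.53   -0.1229] [0.1133 0.0804] 5.8
closed_phone 0.83 [566. 207.] 2352 ctr [0.4874 0.0871] rect [0.4892 0.0877] [0.0966 0.089 ] 4.9
tin 0.62 [343. 254.] 380 ctr [ 0.5689 -0.3103] rect [ 0.5604 -0.3095] [0.0535 0.0288] 90.0
jar 0.18 [343. 251.] 429 ctr [ 0.5633 -0.3097] rect [ 0.5613 -0.3113] [0.0535 0.0307] 90.0
lifter 0.41 [538. 158.] 621 ctr [ 0.3952 -0.0149] rect [ 0.3885 -0.0338] [0.063  0.0584] 82.3
tape 0.69 [519. 145.] 640 ctr [ 0.3786 -0.0173] rect [ 0.3932 -0.0026] [0.062  0.0724] 0.1
[ 0.4157 -0.3502  0.3474]
```

View pics/w1.png

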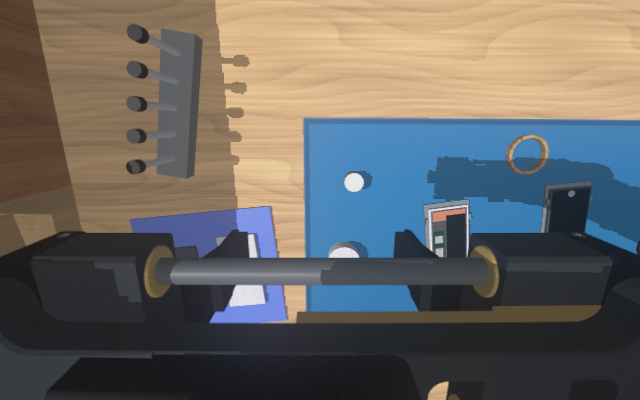

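The wrist view (up = towards the robot) shows the jar (353,182), the tin partly hidden (343,255), the open phone (447,229) and the tape (527,154). The gripper hides rows below 235, so I'll view from further out.

```bash
python3 -m pendant '[{"x":0.25,"y":0.25,"z":0,"rx":0,"ry":0,"rz":0,"claw":1},{"x":0.4,"y":0.5,"z":0,"rx":0,"ry":0,"rz":0,"claw":1},{"x":0.64,"y":0.8,"z":0,"rx":0,"ry":0,"rz":0,"claw":1},{"x":0.64,"y":0.8,"z":0,"rx":0,"ry":0,"rz":0,"claw":1},{"x":0.64,"y":0.8,"z":0,"rx":0,"ry":0,"rz":0,"claw":1},{"x":0.64,"y":0.8,"z":0,"rx":0,"ry":0,"rz":0,"claw":1},{"x":0.64,"y":0.8,"z":0,"rx":0,"ry":0,"rz":0,"claw":1},{"x":0.64,"y":0.8,"z":0,"rx":0,"ry":0,"rz":0,"claw":1}]'
python3 loc.py w2 open_phone closed_phone tin jar lifter magnetiser tape
```

```text
time_s: 3.5
tcp_pos: [0.5755, -0.1508, 0.348]
ee_rot: [[-1.0, 0.002, 0.001], [0.002, 1.0, -0.0], [-0.001, -0.0, -1.0]]
wrist_force: [0.6, 0.4, -0.6]
gripper_width: 0.999
gripper_force: 0.0
open_phone 0.95 [338. 153.] 4268 ctr [ 0.552  -0.1221] rect [ 0.5572 -0.1153] [0.1578 0.0778] 6.9
closed_phone 0.88 [468. 135.] 4709 ctr [0.5224 0.093 ] rect [0.5239 0.0928] [0.158  0.0851] 6.0
tin 0.85 [227. 173.] 1052 ctr [ 0.5829 -0.306 ] rect [ 0.581  -0.3064] [0.0565 0.0612] 42.9
jar 0.83 [228.  79.] 419 ctr [ 0.4376 -0.2913] rect [ 0.4408 -0.2911] [0.0359 0.0304] 44.9
lifter 0.98 [577. 159.] 1330 ctr [0.5571 0.2455] rect [0.559  0.2569] [0.0464 0.1   ] 0.0
magnetiser 0.85 [585.  76.] 1378 ctr [0.4337 0.2496] rect [0.4343 0.2496] [0.0411 0.0752] 11.4
tape 0.61 [438.  46.] 721 ctr [0.3898 0.0301] rect [0.3955 0.0009] [0.0667 0.0707] 65.8
[ 0.5761 -0.1497  0.3476]
```

View pics/w2.png

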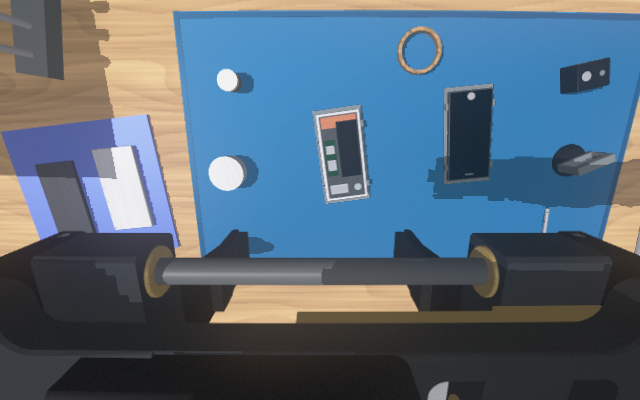

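Clear view: jar (228,79), tin (227,173), open phone (340,155), closed phone (468,134), block (585,76), lifter (577,159). I'll fit box silhouettes to the phones and block for centre and yaw.

```bash
cat > fit.py <<'E'
from h import *
from scipy.optimize import minimize
from itertools import product
S=dict(open_phone=[(.16,.08,.003,.007),(.146,.071,.007,.015)],closed_phone=[(.16,.08,.003,.007),(.146,.071,.007,.015)],magnetiser=[(.04,.05,.003,.039)])
def sil(p,l,v):
    m=np.zeros((400,640),np.uint8);c,s=np.cos(v[2]),np.sin(v[2])
    for a,b,z0,z1 in S[l]:
        q=[proj(p,(v[0]+c*i*a/2-s*j*b/2,v[1]+s*i*a/2+c*j*b/2,z)) for i,j,z in product((-1,1),(-1,1),(z0,z1))]
        cv2.fillConvexPoly(m,cv2.convexHull((np.array(q)*16).round().astype(np.int32)),255,cv2.LINE_AA,4)
    return m/255.
def fit(p,l,x,y,k=0):
    D=regions_of(p,l);r=D[k]["region"].astype(float)
    best=None
    for t in np.radians([-25,-8,8,25]):
        o=minimize(lambda v:np.abs(sil(p,l,(v[0]/100,v[1]/100,v[2]/5))-r).sum(),[x*100,y*100,t*5],method="Nelder-Mead",options=dict(initial_simplex=[[x*100,y*100,t*5],[x*100+1,y*100,t*5],[x*100,y*100+1,t*5],[x*100,y*100,t*5+.8]]))
        if best is None or o.fun<best.fun: best=o
    v=best.x;print(l,np.round([v[0]/100,v[1]/100],4),round(np.degrees(v[2]/5),1),"resid",round(best.fun/r.sum(),3));return v
E
python3 - <<'E'
from fit import *
p=capture("wrist")
fit(p,"open_phone",.557,-.115);fit(p,"closed_phone",.52,.093);fit(p,"magnetiser",.43,.25)
E
```

```text
open_phone [ 0.5588 -0.1151] 7.9 resid 0.055
closed_phone [0.525  0.0962] 6.0 resid 0.056
magnetiser [0.4324 0.2608] 12.5 resid 0.158
```

```bash
python3 -m pendant '[{"x":0.005,"y":-0.2,"z":-0.2,"rx":0,"ry":0,"rz":0,"claw":1},{"x":0.01,"y":-0.35,"z":-0.4,"rx":0,"ry":0,"rz":0,"claw":1},{"x":0.02,"y":-0.625,"z":-0.6,"rx":0,"ry":0,"rz":0,"claw":1},{"x":0.02,"y":-0.625,"z":-0.8,"rx":0,"ry":0,"rz":0,"claw":1},{"x":0.02,"y":-0.625,"z":-0.98,"rx":0,"ry":0,"rz":0,"claw":1},{"x":0.02,"y":-0.625,"z":-0.98,"rx":0,"ry":0,"rz":0,"claw":1},{"x":0.02,"y":-0.625,"z":-0.98,"rx":0,"ry":0,"rz":0,"claw":1},{"x":0.02,"y":-0.625,"z":-0.98,"rx":0,"ry":0,"rz":0,"claw":1}]'
python3 loc.py w3 tin jar
```

```text
time_s: 5.1
tcp_pos: [0.5833, -0.306, 0.1061]
ee_rot: [[-1.0, -0.001, 0.006], [-0.001, 1.0, -0.002], [-0.006, -0.002, -1.0]]
wrist_force: [0.3, -0.5, 0.3]
gripper_width: 0.999
gripper_force: 0.0
tin 0.57 [319. 207.] 3576 ctr [ 0.5808 -0.307 ] rect [ 0.5824 -0.3087] [0.0579 0.0571] 33.0
jar 0.96 [338.  23.] 1783 ctr [ 0.4425 -0.2931] rect [ 0.4436 -0.2942] [0.0318 0.0302] 0.1
[ 0.5823 -0.3058  0.1048]
```

View pics/w3.png

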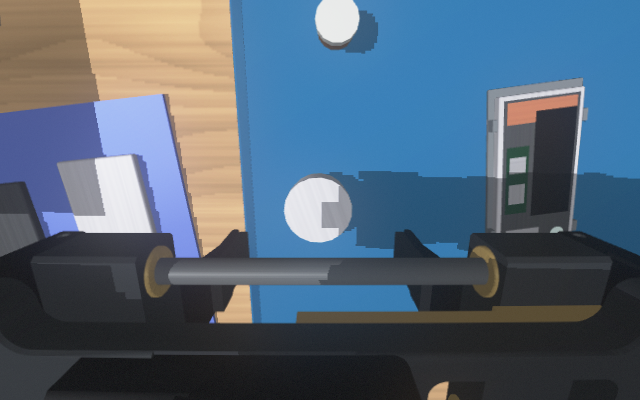

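The tin (318,208) lies nearly under the fingers and the jar is at (338,22). I'll grasp now.

```bash
python3 -m pendant '[{"x":0,"y":-0.008,"z":-0.2,"rx":0,"ry":0,"rz":0,"claw":1},{"x":0,"y":-0.008,"z":-0.37,"rx":0,"ry":0,"rz":0,"claw":1},{"x":0,"y":-0.008,"z":-0.37,"rx":0,"ry":0,"rz":0,"claw":1},{"x":0,"y":-0.008,"z":-0.37,"rx":0,"ry":0,"rz":0,"claw":0.3},{"x":0,"y":-0.008,"z":-0.37,"rx":0,"ry":0,"rz":0,"claw":0.3},{"x":0,"y":-0.008,"z":-0.37,"rx":0,"ry":0,"rz":0,"claw":0.3},{"x":0,"y":-0.008,"z":-0.37,"rx":0,"ry":0,"rz":0,"claw":0.3},{"x":0,"y":-0.008,"z":-0.37,"rx":0,"ry":0,"rz":0,"claw":0.3}]'
```

```text
time_s: 6.25
tcp_pos: [0.5817, -0.3081, 0.0111]
ee_rot: [[-1.0, -0.0, 0.001], [-0.0, 1.0, -0.001], [-0.001, -0.001, -1.0]]
wrist_force: [-0.7, 0.4, 3.3]
gripper_width: 0.64
gripper_force: 30.0
```

```bash
python3 -m pendant '[{"x":0,"y":0,"z":0.2,"rx":0,"ry":0,"rz":0,"claw":0.3},{"x":-0.04,"y":0.15,"z":0.28,"rx":0,"ry":0,"rz":0,"claw":0.3},{"x":-0.08,"y":0.4,"z":0.28,"rx":0,"ry":0,"rz":0,"claw":0.3},{"x":-0.12,"y":0.6,"z":0.28,"rx":0,"ry":0,"rz":0,"claw":0.3},{"x":-0.16,"y":0.8,"z":0.28,"rx":0,"ry":0,"rz":0,"claw":0.3},{"x":-0.16,"y":0.98,"z":0.28,"rx":0,"ry":0,"rz":0,"claw":0.3},{"x":-0.16,"y":0.98,"z":0.28,"rx":0,"ry":0,"rz":0,"claw":0.3},{"x":-0.16,"y":0.98,"z":0.28,"rx":0,"ry":0,"rz":0,"claw":0.3}]'
python3 -m pendant '[{"x":0,"y":0.21,"z":0,"rx":0,"ry":0,"rz":0,"claw":0.3},{"x":0,"y":0.21,"z":-0.14,"rx":0,"ry":0,"rz":0,"claw":0.3},{"x":0,"y":0.21,"z":-0.24,"rx":0,"ry":0,"rz":0,"claw":0.3},{"x":0,"y":0.21,"z":-0.275,"rx":0,"ry":0,"rz":0,"claw":0.3},{"x":0,"y":0.21,"z":-0.28,"rx":0,"ry":0,"rz":0,"claw":0.3},{"x":0,"y":0.21,"z":-0.28,"rx":0,"ry":0,"rz":0,"claw":0.3},{"x":0,"y":0.21,"z":-0.28,"rx":0,"ry":0,"rz":0,"claw":0.8},{"x":0,"y":0.21,"z":-0.28,"rx":0,"ry":0,"rz":0,"claw":0.8}]'
```

```text
time_s: 7.25
tcp_pos: [0.541, -0.0629, 0.0798]
ee_rot: [[-1.0, -0.0, -0.001], [-0.0, 1.0, -0.0], [0.001, -0.0, -1.0]]
wrist_force: [-0.0, -0.4, -0.2]
gripper_width: 0.639
gripper_force: 30.0
time_s: 8.25
tcp_pos: [0.5421, -0.0106, 0.0103]
ee_rot: [[-1.0, 0.001, 0.002], [0.001, 1.0, 0.0], [-0.002, 0.0, -1.0]]
wrist_force: [0.0, -0.2, -0.4]
gripper_width: 0.766
gripper_force: 0.0
```

```bash
python3 -m pendant '[{"x":0,"y":0,"z":0.2,"rx":0,"ry":0,"rz":0,"claw":0.8},{"x":0,"y":0,"z":0.36,"rx":0,"ry":0,"rz":0,"claw":0.8},{"x":-0.1,"y":-0.23,"z":0.36,"rx":0,"ry":0,"rz":0,"claw":0.8},{"x":-0.2,"y":-0.45,"z":0.36,"rx":0,"ry":0,"rz":0,"claw":0.8},{"x":-0.3,"y":-0.67,"z":0.36,"rx":0,"ry":0,"rz":0,"claw":0.8},{"x":-0.396,"y":-0.88,"z":0.36,"rx":0,"ry":0,"rz":0,"claw":0.8},{"x":-0.396,"y":-1,"z":0.36,"rx":0,"ry":0,"rz":0,"claw":0.8},{"x":-0.396,"y":-1,"z":0.36,"rx":0,"ry":0,"rz":0,"claw":0.8}]'
python3 -m pendant '[{"x":0,"y":-0.132,"z":0,"rx":0,"ry":0,"rz":0,"claw":0.8},{"x":0,"y":-0.132,"z":-0.2,"rx":0,"ry":0,"rz":0,"claw":0.8},{"x":0,"y":-0.132,"z":-0.36,"rx":0,"ry":0,"rz":0,"claw":0.8},{"x":0,"y":-0.132,"z":-0.36,"rx":0,"ry":0,"rz":0,"claw":0.1},{"x":0,"y":-0.132,"z":-0.36,"rx":0,"ry":0,"rz":0,"claw":0.1},{"x":0,"y":-0.132,"z":-0.36,"rx":0,"ry":0,"rz":0,"claw":0.1},{"x":0,"y":-0.132,"z":-0.36,"rx":0,"ry":0,"rz":0,"claw":0.1},{"x":0,"y":-0.132,"z":-0.36,"rx":0,"ry":0,"rz":0,"claw":0.1}]'
```

```text
time_s: 9.25
tcp_pos: [0.4423, -0.2623, 0.1001]
ee_rot: [[-1.0, 0.004, 0.001], [0.004, 1.0, -0.0], [-0.001, -0.0, -1.0]]
wrist_force: [0.8, -0.2, -0.6]
gripper_width: 0.8
gripper_force: 0.0
time_s: 10.25
tcp_pos: [0.4429, -0.2935, 0.0111]
ee_rot: [[-1.0, -0.0, 0.002], [-0.0, 1.0, -0.001], [-0.002, -0.001, -1.0]]
wrist_force: [-0.5, 1.1, 3.6]
gripper_width: 0.358
gripper_force: 30.0
```

```bash
python3 -m pendant '[{"x":0,"y":0,"z":0.2,"rx":0,"ry":0,"rz":0,"claw":0.1},{"x":0,"y":0,"z":0.4,"rx":0,"ry":0,"rz":0,"claw":0.1},{"x":0.1,"y":0.22,"z":0.4,"rx":0,"ry":0,"rz":0,"claw":0.1},{"x":0.2,"y":0.44,"z":0.4,"rx":0,"ry":0,"rz":0,"claw":0.1},{"x":0.3,"y":0.65,"z":0.4,"rx":0,"ry":0,"rz":0,"claw":0.1},{"x":0.4,"y":0.87,"z":0.4,"rx":0,"ry":0,"rz":0,"claw":0.1},{"x":0.4,"y":1,"z":0.4,"rx":0,"ry":0,"rz":0,"claw":0.1},{"x":0.4,"y":1,"z":0.4,"rx":0,"ry":0,"rz":0,"claw":0.1}]'
python3 loc.py w4 tin; python3 loc.py w4 tin
```

```text
time_s: 11.25
tcp_pos: [0.5423, -0.0414, 0.1101]
ee_rot: [[-1.0, -0.003, -0.0], [-0.003, 1.0, 0.0], [0.0, 0.0, -1.0]]
wrist_force: [-0.1, 0.2, -1.0]
gripper_width: 0.355
gripper_force: 30.0
[ 0.5419 -0.0435  0.1101]
tin 0.96 [360. 204.] 3205 ctr [ 0.5373 -0.0096] rect [ 0.5392 -0.0102] [0.062  0.0513] 42.4
[ 0.5419 -0.0443  0.1101]
```

View pics/w4.png

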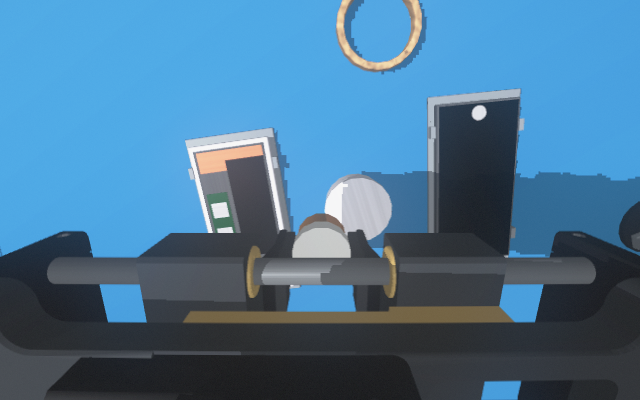

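The tin stands flat between the phones (360,206), and the jar is held at (321,240).

```bash
python3 -m pendant '[{"x":0,"y":0.132,"z":0,"rx":0,"ry":0,"rz":0,"claw":0.1},{"x":0,"y":0.132,"z":-0.14,"rx":0,"ry":0,"rz":0,"claw":0.1},{"x":0,"y":0.132,"z":-0.24,"rx":0,"ry":0,"rz":0,"claw":0.1},{"x":0,"y":0.132,"z":-0.28,"rx":0,"ry":0,"rz":0,"claw":0.1},{"x":0,"y":0.132,"z":-0.281,"rx":0,"ry":0,"rz":0,"claw":0.1},{"x":0,"y":0.132,"z":-0.281,"rx":0,"ry":0,"rz":0,"claw":0.1},{"x":0,"y":0.132,"z":-0.281,"rx":0,"ry":0,"rz":0,"claw":0.6},{"x":0,"y":0.132,"z":-0.281,"rx":0,"ry":0,"rz":0,"claw":0.6}]'
python3 -m pendant '[{"x":0,"y":0,"z":0,"rx":0,"ry":0,"rz":0,"claw":0.6},{"x":0,"y":0,"z":0.1,"rx":0,"ry":0,"rz":0,"claw":0.6},{"x":0,"y":0,"z":0.3,"rx":0,"ry":0,"rz":0,"claw":0.8},{"x":0,"y":0.1,"z":0.5,"rx":0,"ry":0,"rz":0,"claw":1},{"x":0,"y":0.3,"z":0.6,"rx":0,"ry":0,"rz":0,"claw":1},{"x":0,"y":0.5,"z":0.6,"rx":0,"ry":0,"rz":0,"claw":1},{"x":0,"y":0.7,"z":0.6,"rx":0,"ry":0,"rz":0,"claw":1},{"x":0,"y":0.8,"z":0.6,"rx":0,"ry":0,"rz":0,"claw":1}]'
python3 - <<'E'
from fit import *
from loc import look
p=look("w5",["jar","tin","lifter"])
fit(p,"magnetiser",.43,.26);fit(p,"closed_phone",.525,.096)
E
```

```text
time_s: 12.45
tcp_pos: [0.5425, -0.0104, 0.0402]
ee_rot: [[-1.0, 0.0, 0.001], [0.0, 1.0, 0.0], [-0.001, 0.0, -1.0]]
wrist_force: [0.7, -0.3, 0.9]
gripper_width: 0.5
gripper_force: 0.0
time_s: 13.45
tcp_pos: [0.542, 0.192, 0.1899]
ee_rot: [[-1.0, -0.002, 0.0], [-0.002, 1.0, 0.0], [-0.0, 0.0, -1.0]]
wrist_force: [0.3, 0.0, 0.5]
gripper_width: 0.993
gripper_force: 0.0
jar 0.97 [131. 190.] 1086 ctr [ 0.5437 -0.0225] rect [ 0.5418 -0.0208] [0.0338 0.0505] 24.6
tin 0.7 [154. 185.] 1532 ctr [0.5377 0.0056] rect [ 5.404e-01 -1.000e-04] [0.0577 0.0625] 9.4
tin 0.48 [389.  85.] 2299 ctr [0.432  0.2628] rect [0.4313 0.2618] [0.0417 0.0562] 12.5
lifter 0.74 [393. 208.] 2131 ctr [0.555  0.2675] rect [0.5494 0.2707] [0.0491 0.0613] 23.1
[0.5419 0.1897 0.1896]
magnetiser [0.4316 0.2628] 13.4 resid 0.072
closed_phone [0.5233 0.0964] 5.4 resid 0.032
```

View pics/w5.png

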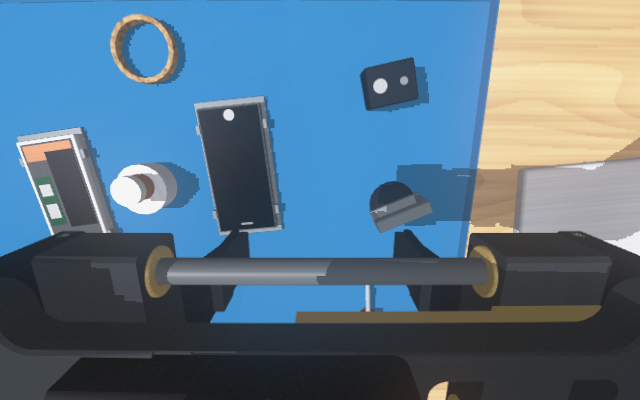

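The jar is upright on the tin (131,189), the block is at (389,83) and the lifter at (398,207). Next I'll fit the lifter's pose.

```bash
cat > lf.py <<'E'
from h import *
from scipy.optimize import minimize
def hull(p,m,pts): cv2.fillConvexPoly(m,cv2.convexHull((np.array([proj(p,q) for q in pts])*16).round().astype(np.int32)),255,cv2.LINE_AA,4)
def sil(p,v,z0=.003):
    m=np.zeros((400,640),np.uint8);c,s=np.cos(v[2]),np.sin(v[2])
    W=lambda x,y,z:(v[0]+c*x-s*y,v[1]+s*x+c*y,z+z0)
    hull(p,m,[W(.028*np.cos(t),.028*np.sin(t),z) for t in np.arange(0,6.3,.2) for z in(0,.016)])
    for x,a,b,l,h in((0,.007,0,.046,.058),):
        hull(p,m,[W(i*.007,j*.03,z) for i in(-1,1) for j in(-1,1) for z in(l,h)])
    for k in(-1,1): hull(p,m,[W(i*.005,k*.027+j*.003,z) for i in(-1,1) for j in(-1,1) for z in(.016,.046)])
    return m/255.
def fitl(p,x,y,z0=.003):
    d=regions_of(p,"lifter")[0];r=d["region"].astype(float);b=None
    for t in np.radians([-30,-15,0,15,30]):
        o=minimize(lambda v:np.abs(sil(p,(v[0]/100,v[1]/100,v[2]/5),z0)-r).sum(),[x*100,y*100,t*5],method="Nelder-Mead",options=dict(initial_simplex=[[x*100,y*100,t*5],[x*100+1,y*100,t*5],[x*100,y*100+1,t*5],[x*100,y*100,t*5+.8]]))
        print(np.round([o.x[0]/100,o.x[1]/100],4),round(np.degrees(o.x[2]/5),1),round(o.fun/r.sum(),3))
        if b is None or o.fun<b.fun:b=o
    return (b.x[0]/100,b.x[1]/100,b.x[2]/5),r
if __name__=="__main__":
    p=capture("wrist");v,r=fitl(p,.555,.25);s=sil(p,v)
    im=p["color"].copy()
    for m,c in((s>.5,(255,0,0)),(r>.5,(0,255,0))):
        cv2.drawContours(im,cv2.findContours(m.astype(np.uint8),0,2)[0],-1,c,1)
    save("lift",cv2.resize(im[150:250,340:460],None,fx=5,fy=5,interpolation=cv2.INTER_NEAREST))
E
python3 lf.py
```

```text
[0.5666 0.2802] -36.6 0.337
[0.5652 0.2792] 25.3 0.117
[0.5649 0.2786] 24.6 0.116
[0.5645 0.2788] 23.4 0.116
[0.5645 0.2785] 24.4 0.115
```

View pics/lift.png

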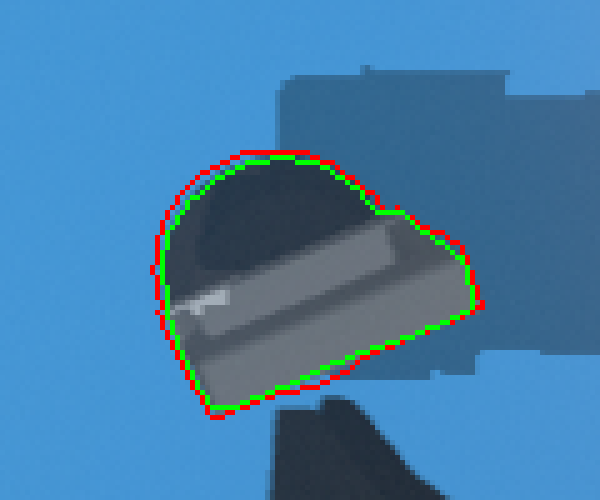

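```bash
python3 -m pendant '[{"x":0.03,"y":0.1,"z":0,"rx":0,"ry":0,"rz":-0.06,"claw":0.7},{"x":0.06,"y":0.2,"z":0,"rx":0,"ry":0,"rz":-0.12,"claw":0.7},{"x":0.092,"y":0.356,"z":0,"rx":0,"ry":0,"rz":-0.18,"claw":0.7},{"x":0.092,"y":0.356,"z":-0.1,"rx":0,"ry":0,"rz":-0.24,"claw":0.7},{"x":0.092,"y":0.356,"z":-0.2,"rx":0,"ry":0,"rz":-0.3,"claw":0.7},{"x":0.092,"y":0.356,"z":-0.28,"rx":0,"ry":0,"rz":-0.364,"claw":0.7},{"x":0.092,"y":0.356,"z":-0.28,"rx":0,"ry":0,"rz":-0.364,"claw":0.7},{"x":0.092,"y":0.356,"z":-0.28,"rx":0,"ry":0,"rz":-0.364,"claw":0.7}]'
python3 - <<'E'
from lf import *
p=capture("wrist")
v,r=fitl(p,.565,.278);save("lift2",p["color"]);s=sense();print(s["tcp_pos"],s["joints"])
E
```

```text
time_s: 14.85
tcp_pos: [0.5912, 0.2245, 0.1077]
ee_rot: [[-0.504, 0.862, -0.046], [0.856, 0.506, 0.105], [0.113, 0.014, -0.993]]
wrist_force: [-0.2, 0.2, -0.3]
gripper_width: 0.696
gripper_force: 0.0
[0.5667 0.2803] -31.4 0.346
[0.5653 0.2791] 23.0 0.168
[0.565  0.2789] 22.1 0.169
[0.5656 0.2793] 23.4 0.168
[0.5656 0.2789] 23.4 0.168
[0.59110584 0.22638087 0.10860001] [  32.22529058   28.55499347   -3.76381513   -7.76051128  -56.82718956
 -177.40102003]
```

J6 ran into its limit, so I'll come from the other side, half a turn away.

```bash
cat > rot.py <<'E'
from h import *
import sys
from scipy.spatial.transform import Rotation as Ro
def need(x,y,z,a):
    "a = world angle of tool y in degrees, tool down"
    s=sense();c,n=np.cos(np.radians(a)),np.sin(np.radians(a))
    T=np.array([[-n,c,0],[c,n,0],[0,0,-1]])
    T=np.array([[ -n,c,0],[c,n,0],[0,0,-1]]);T[:,0]=np.cross(T[:,1],T[:,2])
    v=Ro.from_matrix(T@np.array(s["ee_rot"]).T).as_rotvec(degrees=True)/180
    print("shift",np.round((np.array([x,y,z])-s["tcp_pos"])/.25,3),"turn",np.round(v,4),"j",np.round(s["joints"],1),np.round(s["tcp_pos"],4))
if __name__=="__main__": need(*map(float,sys.argv[1:]))
E
python3 rot.py .565 .2787 .16 114
```

```text
shift [-0.104  0.209  0.206] turn [-0.0173 -0.0361  0.4627] j [  32.2   28.6   -3.8   -7.8  -56.8 -177.4] [0.5911 0.2264 0.1086]
```

```bash
python3 -m pendant '[{"x":-0.02,"y":0.02,"z":0.2,"rx":-0.005,"ry":-0.01,"rz":0.058,"claw":0.7},{"x":-0.1,"y":0.2,"z":0.206,"rx":-0.0173,"ry":-0.0361,"rz":0.4627,"claw":0.7},{"x":-0.104,"y":0.209,"z":0.206,"rx":-0.0173,"ry":-0.0361,"rz":0.4627,"claw":0.7},{"x":-0.104,"y":0.209,"z":0.206,"rx":-0.0173,"ry":-0.0361,"rz":0.4627,"claw":0.7},{"x":-0.104,"y":0.209,"z":0.206,"rx":-0.0173,"ry":-0.0361,"rz":0.4627,"claw":0.7},{"x":-0.104,"y":0.209,"z":0.206,"rx":-0.0173,"ry":-0.0361,"rz":0.4627,"claw":0.7},{"x":-0.104,"y":0.209,"z":0.206,"rx":-0.0173,"ry":-0.0361,"rz":0.4627,"claw":0.7},{"x":-0.104,"y":0.209,"z":0.206,"rx":-0.0173,"ry":-0.0361,"rz":0.4627,"claw":0.7}]'
python3 rot.py .565 .2787 .12 204
```

```text
time_s: 15.95
tcp_pos: [0.5643, 0.2798, 0.1601]
ee_rot: [[-0.911, -0.413, 0.003], [-0.413, 0.911, -0.001], [-0.002, -0.002, -1.0]]
wrist_force: [0.7, -0.7, 0.1]
gripper_width: 0.7
gripper_force: 0.0
shift [ 0.003 -0.004 -0.161] turn [-4.000e-04  1.100e-03  4.978e-01] j [  41.2   25.2   -4.     0.2  -60.7 -106.9] [0.5643 0.2798 0.1601]
```

```bash
python3 -m pendant '[{"x":0.003,"y":-0.004,"z":-0.16,"rx":0,"ry":0.001,"rz":0.498,"claw":0.7},{"x":0.003,"y":-0.004,"z":-0.16,"rx":0,"ry":0.001,"rz":0.498,"claw":0.7},{"x":0.003,"y":-0.004,"z":-0.16,"rx":0,"ry":0.001,"rz":0.498,"claw":0.7},{"x":0.003,"y":-0.004,"z":-0.16,"rx":0,"ry":0.001,"rz":0.498,"claw":0.7},{"x":0.003,"y":-0.004,"z":-0.16,"rx":0,"ry":0.001,"rz":0.498,"claw":0.7},{"x":0.003,"y":-0.004,"z":-0.16,"rx":0,"ry":0.001,"rz":0.498,"claw":0.7},{"x":0.003,"y":-0.004,"z":-0.16,"rx":0,"ry":0.001,"rz":0.498,"claw":0.7},{"x":0.003,"y":-0.004,"z":-0.16,"rx":0,"ry":0.001,"rz":0.498,"claw":0.7}]'
python3 - <<'E'
from lf import *
p=capture("wrist")
v,r=fitl(p,.565,.278);save("lift3",p["color"])
from rot import need
need(.565,.2787,.036,204)
E
```

```text
time_s: 16.95
tcp_pos: [0.5652, 0.2788, 0.1201]
ee_rot: [[0.348, -0.937, 0.003], [-0.937, -0.348, -0.0], [0.001, -0.002, -1.0]]
wrist_force: [0.4, -0.4, -0.6]
gripper_width: 0.7
gripper_force: 0.0
[0.5656 0.2798] 23.5 0.164
[0.5662 0.2802] 24.9 0.162
[0.5652 0.28  ] 21.9 0.163
[0.5651 0.2801] 21.7 0.163
[0.5662 0.2803] 25.1 0.162
shift [-0.001  0.    -0.336] turn [0.0001 0.0008 0.0222] j [ 41.   27.3  -6.7   0.1 -55.8 -21.1] [0.5652 0.2787 0.12  ]
```

View pics/lift3.png

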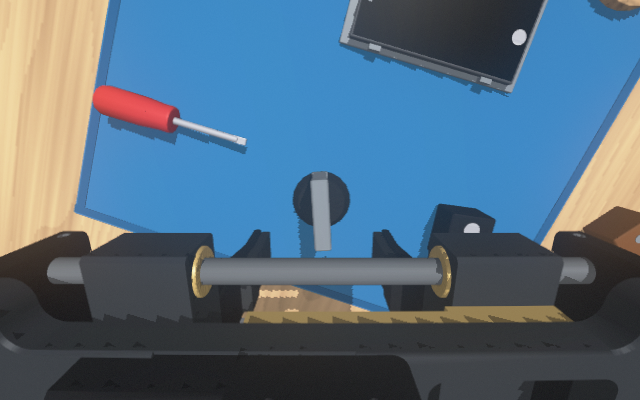

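The bar runs at (320,210), between the open fingers; the screwdriver (170,115) is clear. I'll descend and grip.

```bash
python3 -m pendant '[{"x":0,"y":0.003,"z":-0.15,"rx":0,"ry":0,"rz":0.021,"claw":0.7},{"x":0,"y":0.003,"z":-0.3,"rx":0,"ry":0,"rz":0.021,"claw":0.7},{"x":0,"y":0.003,"z":-0.336,"rx":0,"ry":0,"rz":0.021,"claw":0.7},{"x":0,"y":0.003,"z":-0.336,"rx":0,"ry":0,"rz":0.021,"claw":0},{"x":0,"y":0.003,"z":-0.336,"rx":0,"ry":0,"rz":0.021,"claw":0},{"x":0,"y":0.003,"z":-0.336,"rx":0,"ry":0,"rz":0.021,"claw":0},{"x":0,"y":0.003,"z":-0.336,"rx":0,"ry":0,"rz":0.021,"claw":0},{"x":0,"y":0.003,"z":-0.336,"rx":0,"ry":0,"rz":0.021,"claw":0}]'
python3 rot.py .5238 .0963 .056 204
```

```text
time_s: 18.05
tcp_pos: [0.5654, 0.278, 0.0351]
ee_rot: [[0.401, -0.916, 0.001], [-0.916, -0.401, -0.001], [0.001, -0.0, -1.0]]
wrist_force: [0.9, -0.1, -0.3]
gripper_width: 0.219
gripper_force: 0.0
shift [-0.166 -0.727  0.084] turn [0.0004 0.0003 0.002 ] j [ 40.9  32.9 -11.3   0.1 -45.8 -17.4] [0.5654 0.278  0.0351]
```

```bash
python3 -m pendant '[{"x":0,"y":0,"z":0,"rx":0,"ry":0,"rz":0,"claw":0},{"x":0,"y":0,"z":0,"rx":0,"ry":0,"rz":0,"claw":0},{"x":0,"y":0,"z":0.2,"rx":0,"ry":0,"rz":0,"claw":0},{"x":-0.05,"y":-0.2,"z":0.24,"rx":0,"ry":0,"rz":0,"claw":0},{"x":-0.1,"y":-0.4,"z":0.24,"rx":0,"ry":0,"rz":0,"claw":0},{"x":-0.15,"y":-0.6,"z":0.24,"rx":0,"ry":0,"rz":0,"claw":0},{"x":-0.166,"y":-0.73,"z":0.24,"rx":0,"ry":0,"rz":0,"claw":0},{"x":-0.166,"y":-0.73,"z":0.24,"rx":0,"ry":0,"rz":0,"claw":0}]'
python3 - <<'E'
from lf import *
p=capture("wrist");save("held",p["color"])
from rot import need
need(.5238,.0963,.0475,204)
print(sense()["gripper_force"])
E
```

```text
time_s: 19.05
tcp_pos: [0.5228, 0.0934, 0.0945]
ee_rot: [[0.398, -0.917, -0.001], [-0.917, -0.398, -0.002], [0.001, 0.001, -1.0]]
wrist_force: [0.8, -0.0, -1.0]
gripper_width: 0.158
gripper_force: 30.0
shift [ 0.001  0.007 -0.189] turn [0.0005 0.0001 0.0025] j [ 27.8  20.7 -22.5   0.1 -46.9  -4.3] [0.5236 0.0946 0.0947]
29.999899193644524
```

View pics/held.png

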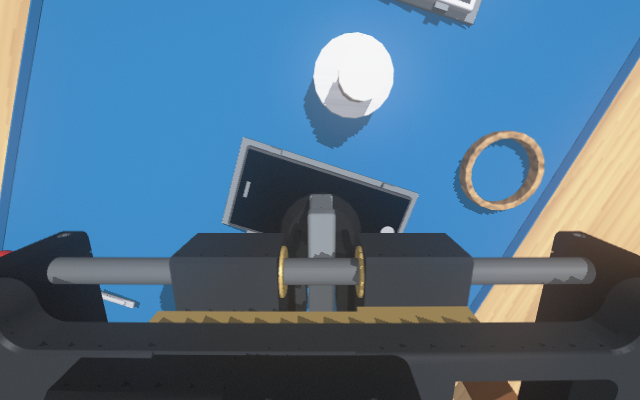

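The lifter is held upright over the closed phone, cup at (320,225). I'll lower and release it.

```bash
python3 -m pendant '[{"x":0.001,"y":0.002,"z":-0.08,"rx":0,"ry":0,"rz":0,"claw":0},{"x":0.001,"y":0.002,"z":-0.15,"rx":0,"ry":0,"rz":0,"claw":0},{"x":0.001,"y":0.002,"z":-0.18,"rx":0,"ry":0,"rz":0,"claw":0},{"x":0.001,"y":0.002,"z":-0.189,"rx":0,"ry":0,"rz":0,"claw":0},{"x":0.001,"y":0.002,"z":-0.189,"rx":0,"ry":0,"rz":0,"claw":0},{"x":0.001,"y":0.002,"z":-0.189,"rx":0,"ry":0,"rz":0,"claw":0},{"x":0.001,"y":0.002,"z":-0.189,"rx":0,"ry":0,"rz":0,"claw":0.5},{"x":0.001,"y":0.002,"z":-0.189,"rx":0,"ry":0,"rz":0,"claw":0.5}]'
python3 -m pendant '[{"x":0,"y":0,"z":0,"rx":0,"ry":0,"rz":0,"claw":0.5},{"x":0,"y":0,"z":0.08,"rx":0,"ry":0,"rz":0,"claw":0.6},{"x":0,"y":0,"z":0.25,"rx":0,"ry":0,"rz":0,"claw":0.9},{"x":0,"y":0,"z":0.45,"rx":0,"ry":0,"rz":0,"claw":1},{"x":0,"y":0,"z":0.6,"rx":0,"ry":0,"rz":0,"claw":1},{"x":-0.1,"y":0.15,"z":0.6,"rx":0,"ry":0,"rz":0,"claw":1},{"x":-0.2,"y":0.4,"z":0.6,"rx":0,"ry":0,"rz":0,"claw":1},{"x":-0.2,"y":0.6,"z":0.6,"rx":0,"ry":0,"rz":0,"claw":1}]'
python3 rot.py .4316 .2628 .16 103.5
```

```text
time_s: 20.1
tcp_pos: [0.5243, 0.096, 0.0478]
ee_rot: [[0.401, -0.916, 0.001], [-0.916, -0.401, -0.001], [0.002, -0.001, -1.0]]
wrist_force: [-0.1, -0.3, 1.3]
gripper_width: 0.302
gripper_force: 0.0
time_s: 21.1
tcp_pos: [0.4727, 0.247, 0.1982]
ee_rot: [[0.401, -0.916, 0.001], [-0.916, -0.401, -0.001], [0.001, -0.001, -1.0]]
wrist_force: [0.8, -0.4, 0.2]
gripper_width: 0.997
gripper_force: 0.0
shift [-0.164  0.063 -0.153] turn [ 5.000e-04  0.000e+00 -5.565e-01] j [ 45.1  14.3 -14.6   0.1 -61.1 -21.4] [0.4727 0.247  0.1982]
```

```bash
python3 -m pendant '[{"x":-0.164,"y":0.063,"z":-0.15,"rx":0,"ry":0,"rz":-0.5565,"claw":1},{"x":-0.164,"y":0.063,"z":-0.15,"rx":0,"ry":0,"rz":-0.5565,"claw":1},{"x":-0.164,"y":0.063,"z":-0.15,"rx":0,"ry":0,"rz":-0.5565,"claw":1},{"x":-0.164,"y":0.063,"z":-0.15,"rx":0,"ry":0,"rz":-0.5565,"claw":1},{"x":-0.164,"y":0.063,"z":-0.15,"rx":0,"ry":0,"rz":-0.5565,"claw":1},{"x":-0.164,"y":0.063,"z":-0.15,"rx":0,"ry":0,"rz":-0.5565,"claw":1},{"x":-0.164,"y":0.063,"z":-0.15,"rx":0,"ry":0,"rz":-0.5565,"claw":1},{"x":-0.164,"y":0.063,"z":-0.15,"rx":0,"ry":0,"rz":-0.5565,"claw":1}]'
python3 - <<'E'
from fit import *
p=capture("wrist");save("mag",p["color"])
for k in range(len(regions_of(p,"magnetiser"))): fit(p,"magnetiser",.4316,.2628,k)
from rot import need
need(.4316,.2628,.010,103.5)
E
```

```text
time_s: 22.1
tcp_pos: [0.4329, 0.2616, 0.1599]
ee_rot: [[-0.888, -0.459, -0.002], [-0.459, 0.888, -0.001], [0.002, 0.0, -1.0]]
wrist_force: [-0.5, 0.1, -0.9]
gripper_width: 1.001
gripper_force: 0.0
magnetiser [0.4314 0.2631] 9.4 resid 0.112
magnetiser [0.7212 0.4273] -81.3 resid 1.0
magnetiser [0.7212 0.4273] -81.3 resid 1.0
shift [-0.006  0.005 -0.6  ] turn [ 0.0001 -0.0005 -0.0798] j [ 4.950e+01  1.390e+01 -2.120e+01 -1.000e-01 -5.500e+01 -1.116e+02] [0.433  0.2617 0.1599]
```

View pics/mag.png

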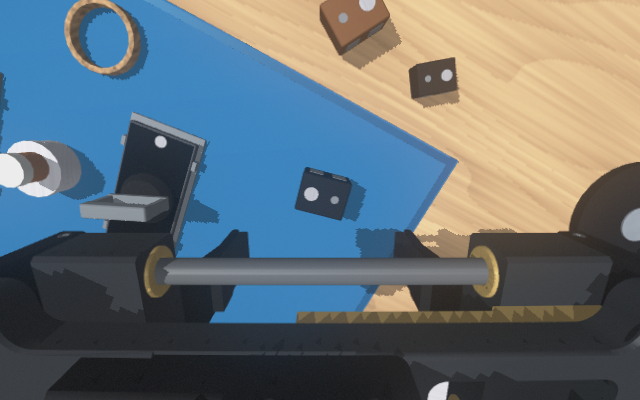

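The block is at (325,193), the two look-alikes are off the mat at (355,20) and (434,78), and the lifter stands on the glass at (130,200). I'll grip the block.

```bash
python3 -m pendant '[{"x":-0.006,"y":0.005,"z":-0.2,"rx":0,"ry":0,"rz":-0.059,"claw":1},{"x":-0.006,"y":0.005,"z":-0.38,"rx":0,"ry":0,"rz":-0.08,"claw":1},{"x":-0.006,"y":0.005,"z":-0.55,"rx":0,"ry":0,"rz":-0.08,"claw":1},{"x":-0.006,"y":0.005,"z":-0.59,"rx":0,"ry":0,"rz":-0.08,"claw":1},{"x":-0.006,"y":0.005,"z":-0.59,"rx":0,"ry":0,"rz":-0.08,"claw":0.3},{"x":-0.006,"y":0.005,"z":-0.59,"rx":0,"ry":0,"rz":-0.08,"claw":0.3},{"x":-0.006,"y":0.005,"z":-0.59,"rx":0,"ry":0,"rz":-0.08,"claw":0.3},{"x":-0.006,"y":0.005,"z":-0.59,"rx":0,"ry":0,"rz":-0.08,"claw":0.3}]'
python3 -m pendant '[{"x":0,"y":0,"z":0,"rx":0,"ry":0,"rz":0,"claw":0.3},{"x":0,"y":0,"z":0,"rx":0,"ry":0,"rz":0,"claw":0.3},{"x":0,"y":0,"z":0.2,"rx":0,"ry":0,"rz":0,"claw":0.3},{"x":0,"y":0,"z":0.4,"rx":0,"ry":0,"rz":0,"claw":0.3},{"x":0,"y":0,"z":0.6,"rx":0,"ry":0,"rz":0,"claw":0.3},{"x":0.1,"y":-0.1,"z":0.72,"rx":0,"ry":0,"rz":0,"claw":0.3},{"x":0.28,"y":-0.2,"z":0.72,"rx":0,"ry":0,"rz":0,"claw":0.3},{"x":0.48,"y":-0.3,"z":0.72,"rx":0,"ry":0,"rz":0,"claw":0.3}]'
python3 rot.py .6793 -.0992 .19 97.3
```

```text
time_s: 23.35
tcp_pos: [0.4318, 0.2634, 0.0133]
ee_rot: [[-0.973, -0.23, -0.0], [-0.23, 0.973, 0.001], [0.0, 0.001, -1.0]]
wrist_force: [-0.3, -0.6, 0.1]
gripper_width: 0.631
gripper_force: 0.0
time_s: 24.35
tcp_pos: [0.5521, 0.1875, 0.1926]
ee_rot: [[-0.973, -0.231, -0.002], [-0.231, 0.973, 0.001], [0.001, 0.001, -1.0]]
wrist_force: [1.3, 0.9, -1.3]
gripper_width: 0.571
gripper_force: 30.0
shift [ 0.509 -1.147 -0.011] turn [-0.0003 -0.0005 -0.0337] j [ 3.460e+01  1.930e+01 -8.100e+00 -1.000e-01 -6.260e+01 -1.112e+02] [0.5521 0.1875 0.1926]
```

```bash
python3 -m pendant '[{"x":0.1,"y":-0.2,"z":0,"rx":0,"ry":0,"rz":0,"claw":0.3},{"x":0.2,"y":-0.4,"z":0,"rx":0,"ry":0,"rz":0,"claw":0.3},{"x":0.3,"y":-0.6,"z":0,"rx":0,"ry":0,"rz":-0.034,"claw":0.3},{"x":0.4,"y":-0.8,"z":0,"rx":0,"ry":0,"rz":-0.034,"claw":0.3},{"x":0.509,"y":-1,"z":0,"rx":0,"ry":0,"rz":-0.034,"claw":0.3},{"x":0.509,"y":-1,"z":0,"rx":0,"ry":0,"rz":-0.034,"claw":0.3},{"x":0.509,"y":-1,"z":0,"rx":0,"ry":0,"rz":-0.034,"claw":0.3},{"x":0.509,"y":-1,"z":0,"rx":0,"ry":0,"rz":-0.034,"claw":0.3}]'
python3 - <<'E'
from fit import *
from lf import fitl
p=capture("wrist");save("w6",p["color"])
v=fit(p,"open_phone",.5588,-.115);c=fit(p,"closed_phone",.524,.096);fitl(p,.524,.096,.015)
x,y,a=v[0]/100,v[1]/100,v[2]/5
from rot import need
t=(x+.121*np.cos(a),y+.121*np.sin(a));print(t)
need(*t,.0135,90+np.degrees(a))
E
```

```text
time_s: 25.35
tcp_pos: [0.6782, -0.0608, 0.1922]
ee_rot: [[-0.992, -0.127, -0.002], [-0.127, 0.992, 0.0], [0.002, 0.001, -1.0]]
wrist_force: [-0.3, 0.0, -1.1]
gripper_width: 0.57
gripper_force: 30.0
open_phone [ 0.5571 -0.1149] 8.2 resid 0.03
closed_phone [0.5227 0.0967] 5.7 resid 0.361
[0.5256 0.0963] 25.3 0.218
[0.5256 0.0969] 25.3 0.217
[0.5255 0.0971] 26.0 0.217
[0.5257 0.0967] 25.4 0.216
[0.5255 0.097 ] 25.2 0.217
(np.float64(0.6768097082808502), np.float64(-0.09759011384555369))
shift [-0.007 -0.147 -0.717] turn [-0.     -0.0004  0.0052] j [  8.4  28.7   6.9  -0.  -68.2 -91.1] [ 0.6786 -0.0609  0.1928]
```

View pics/w6.png

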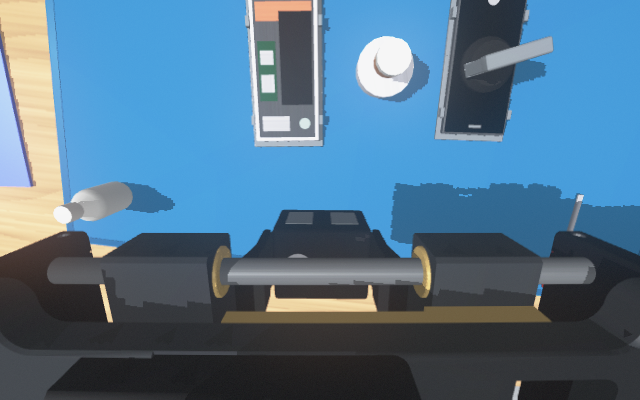

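Phone, tin with jar, and lifter all look right, and the held block faces the open phone's far end (285,145). I'll lower and release it.

```bash
python3 -m pendant '[{"x":-0.006,"y":-0.147,"z":-0.15,"rx":0,"ry":0,"rz":0.004,"claw":0.3},{"x":-0.006,"y":-0.147,"z":-0.35,"rx":0,"ry":0,"rz":0.004,"claw":0.3},{"x":-0.006,"y":-0.147,"z":-0.5,"rx":0,"ry":0,"rz":0.004,"claw":0.3},{"x":-0.006,"y":-0.147,"z":-0.63,"rx":0,"ry":0,"rz":0.004,"claw":0.3},{"x":-0.006,"y":-0.147,"z":-0.7,"rx":0,"ry":0,"rz":0.004,"claw":0.3},{"x":-0.006,"y":-0.147,"z":-0.717,"rx":0,"ry":0,"rz":0.004,"claw":0.3},{"x":-0.006,"y":-0.147,"z":-0.717,"rx":0,"ry":0,"rz":0.004,"claw":0.3},{"x":-0.006,"y":-0.147,"z":-0.717,"rx":0,"ry":0,"rz":0.004,"claw":0.3}]'
python3 -m pendant '[{"x":0,"y":0,"z":0,"rx":0,"ry":0,"rz":0,"claw":0.85},{"x":0,"y":0,"z":0,"rx":0,"ry":0,"rz":0,"claw":0.85},{"x":0,"y":0,"z":0,"rx":0,"ry":0,"rz":0,"claw":0.85},{"x":0,"y":0,"z":0,"rx":0,"ry":0,"rz":0,"claw":0.85},{"x":0,"y":0,"z":0.1,"rx":0,"ry":0,"rz":0,"claw":0.85},{"x":0,"y":0,"z":0.3,"rx":0,"ry":0,"rz":0,"claw":0.85},{"x":0,"y":0,"z":0.5,"rx":0,"ry":0,"rz":0,"claw":0.85},{"x":0,"y":0,"z":0.7,"rx":0,"ry":0,"rz":0,"claw":0.85}]'
python3 -m pendant '[{"x":0.2,"y":0,"z":0.15,"rx":0,"ry":0,"rz":0,"claw":1},{"x":0.28,"y":0,"z":0.4,"rx":0,"ry":0,"rz":0,"claw":1},{"x":0.28,"y":0.2,"z":0.4,"rx":0,"ry":0,"rz":0,"claw":1},{"x":0.28,"y":0.2,"z":0.4,"rx":0,"ry":0,"rz":0,"claw":1},{"x":0.28,"y":0.2,"z":0.4,"rx":0,"ry":0,"rz":0,"claw":1},{"x":0.28,"y":0.2,"z":0.4,"rx":0,"ry":0,"rz":0,"claw":1},{"x":0.28,"y":0.2,"z":0.4,"rx":0,"ry":0,"rz":0,"claw":1},{"x":0.28,"y":0.2,"z":0.4,"rx":0,"ry":0,"rz":0,"claw":1}]'
python3 - <<'E'
from fit import *
p=capture("wrist");save("end",p["color"])
v=fit(p,"open_phone",.557,-.115);m=fit(p,"magnetiser",.677,-.098)
a=v[2]/5;d=(m[:2]-v[:2])/100;print("rel",d[0]*np.cos(a)+d[1]*np.sin(a),-d[0]*np.sin(a)+d[1]*np.cos(a))
E
```

```text
time_s: 26.55
tcp_pos: [0.6782, -0.0987, 0.0145]
ee_rot: [[-0.99, -0.138, 0.001], [-0.138, 0.99, 0.0], [-0.001, -0.0, -1.0]]
wrist_force: [0.1, -0.1, -1.2]
gripper_width: 0.571
gripper_force: 30.0
time_s: 27.55
tcp_pos: [0.677, -0.0988, 0.1898]
ee_rot: [[-0.99, -0.138, -0.002], [-0.138, 0.99, -0.0], [0.002, 0.0, -1.0]]
wrist_force: [0.3, -0.7, 0.1]
gripper_width: 0.854
gripper_force: 0.0
time_s: 28.55
tcp_pos: [0.7472, -0.0494, 0.288]
ee_rot: [[-0.991, -0.137, -0.002], [-0.137, 0.991, -0.0], [0.002, 0.0, -1.0]]
wrist_force: [0.2, -0.0, 0.6]
gripper_width: 0.998
gripper_force: 0.0
open_phone [ 0.5569 -0.1155] 7.9 resid 0.041
magnetiser [ 0.6776 -0.0969] 7.0 resid 0.103
rel 0.1220927212517911 0.001854010998836829
```

View pics/end.png

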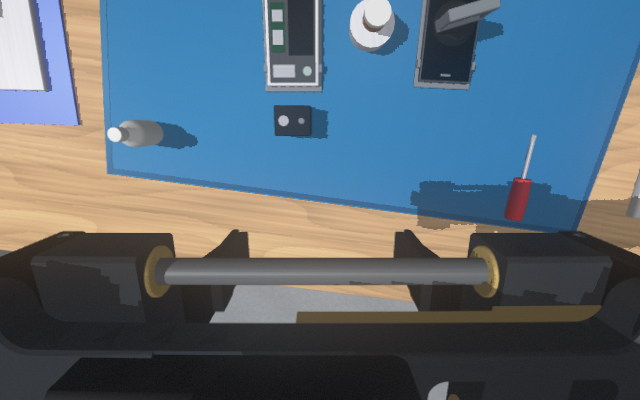

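The block (293,120) stands square beyond the open phone, the jar is centred on the tin (375,20) and the lifter is on the glass. The bottle and screwdriver have not moved.

```bash
python3 -c "
from station import *
print(finish_job())"
```

```text
the job is handed in; nothing more can be done
None
```

I set the bench out as asked and handed the job in at about 29 s of the 102 s. In the last pictures the lifter stood within about 3 mm of the glass centre, the jar sat upright on the tin between the phones, and the block was 122 mm past the open phone's centre and square to it; I haven't seen the judge's result.

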